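Index the dividing plate to its third stop

TASK

Fit the loose orange wing knob over the square shaft of the blue dividing stand, pushed down fully home, before turning anything. Then turn the plate with it clockwise (seen from above), counting the clicks from the home stop, to the third stop and not past it. Finish still gripping the knob there, without letting go, and leave the other things where they are.

Things in the scene. Friction and masses are not known exactly. Their poses are not given: they have to be found in the camera images.
- knob_grip (a point): Grip point of the loose wing knob (60 mm tall, about 90 g), on its upright axis (z) 46 mm above its underside. A grey square hub 34 x 34 mm, 24 mm tall, carries an orange upright wing 46 mm long (point's x), 14 mm thick (point's y), from 24 to 60 mm above the underside: grip the wing across its thickness.
- knob_bore (a point): Centre of the knob's underside, on its axis; axes as knob_grip. From here a square bore 15.6 mm wide goes 22 mm up, its sides parallel to the hub's sides and the wing. At the start the knob stands bore down on the worktop.
- plate_seat (a point): Centre of the seat on the turning plate, on its axis (z up), 45 mm above the worktop; the home knob's underside rests here. Turns with the plate; the plate's red pointer lies along -x. The square shaft, 14 mm wide, sides along x and y, rises 21 mm from here, the top 5 mm tapering to 9 mm. The knob fits in any quarter turn, with 6 degrees of play either way.
- stand: Dividing stand, fixed: blue block 124 x 124 mm, top 30 mm above the worktop, origin under its centre; a small plunger with a brass head juts out to 83 mm along +x. On it the aluminium plate, 94 mm across, top 42 mm above the worktop. A ring of ticks marks the stops; the red tick (-x side) is home.
- plate (a joint): Turn of the plate, rad: 0 at the home stop, where it starts (pointer at the red tick), growing clockwise seen from above. Sprung stops click in every 24 degrees (0.419 rad), so the third stop is at 1.257; turning over the hump half-way between stops takes about 0.1 N m, after which the plate snaps on into the next stop. End stops at -0.12 and 3.03.
- cast: White plaster dental cast, 53 x 71 x 27 mm, loose bystander; origin under its centre.
- dropper: Small brown dropper bottle, 33 x 34 x 102 mm, loose bystander; origin under its centre.
- felt: Pale felt polishing wheel, 51 mm across, 14 mm thick, lying flat, loose bystander; origin under its centre.
Not all that is in view belongs to the job. Of the things like the part that bears knob_grip, leave any that is green or purple; of the rest the smaller one is meant.

How it is judged:
By the outcome, as a careful person would: the job done as asked, in the order asked, and still so for the second after the job is handed in, while the arm keeps its last pose, push and grip.
It also fails if it takes over 38 s, if anything falls off the work surface, if the arm or the gripper's body presses on something with over 40 N, if the wrist force passes 120 N, or if a joint passes its speed limit or range.

ROBOT

A 6-joint arm with a two-finger parallel gripper is mounted at the origin on a cart in front of the work surface, level with it; the furniture and walls round the work are solid. World frame = base frame: x ahead of the robot, y to its left, z up, the work surface at z = 0. Lengths are in m, angles in rad, forces in N, time in s.
With the tool pointing down it reaches from about 0.3 to 0.775 m from the base axis. Payload 14.6 kg.
Tool frame: the origin (TCP) lies midway between the tips of the shut fingers; the grasp point (between the pads) lies 19 mm behind it (grasp_offset is the distance from the TCP to the grasp point, in m); z points along the fingers, y is the line along which they close (so a half turn about z gives the same grasp; the last joint's range is limited). The gripper opens to 94 mm and grips with 3 to 60 N. Pads are 16 mm wide; open, the fingers measure 119 mm over their backs; the gripper's body (75 mm by 177 mm) begins 78 mm behind the grasp point.
Start: joints at [-1.201, 0.3, 1.521, -0, 1.321, -0.067], TCP at [0.233, -0.498, 0.205] pointing down, gripper open.
Joint ranges: [-3.03, 3.03], [-0.79, 2.21], [0.23, 2.52], [-1.04, 4.18], [0, 3.07], [-2.55, 2.55]. Speed limits (rad/s): [2.22, 2.22, 2.57, 3.14, 3.14, 3.14].

INTERFACE

Orientations are given as [roll, pitch, yaw] about the fixed x, y, z axes, in that order (R = Rz(yaw) Ry(pitch) Rx(roll)).
In Python, from station import * gives the robot as it stands. The module is installed in compiled form; this text tells all that it offers.
- The arm moves only by the tool send_rows, never from a script. Its argument "rows" is a list of rows, each an object of numbers: "dx", "dy", "dz": the shift along the tool's x, y, z in mm; "roll": the turn about the tool's z in degrees; "jaw": the closure, from -1 (fully open) to 1 (shut). In form: [{"dx": .., "dy": .., "dz": .., "roll": .., "jaw": ..}, ...]. A call has 1 to 12 rows; each row shifts and turns the commanded pose from where the row before left it, along the tool's axes as they then stand; what a row does not reach is not made up. A row lasts 1/12 s, in which the tool goes at most 41.7 mm and 7.16 degrees, less where a joint would pass 70% of its speed; a pose out of reach is approached as far as the arm can. A call is refused whole if a number of a shift passes 41.7 or a number of a turn 7.16, either way. A call with a gripper value outside its range is refused whole. The fingers move at their own pace and stop on an object; "force" is the grip in N (left out, the last holds). Time passes only in rows, so rows that do not move let the fingers close. It gives the time, the measured TCP pose, the force, the opening and the grip force at its end, in the units of the state.
- get_obs(): the state, without advancing time (a new reading comes with each control period).
- camera(name): name is "scene" or "top"; returns a dict with "frame" (480x640x3 uint8, red, green, blue), "z_map" (480x640 float32, m along the optical axis (not along the pixel's ray), 0 where there is no reading), "camera_matrix" (3x3 intrinsics, pixels), "D" ([k1, k2, p1, p2, k3] as OpenCV has them; the pictures are not rectified), "rvec" (rotation vector, rad) and "tvec" (3), from world to camera coordinates, as OpenCV has them. Camera axes: x right, y down, z forward; pixel columns grow to the right and rows downward; lengths in m; the calibration is good to about 2 mm. A picture is of the moment at which its call begins.
- hand_in(): hands the job in; it is judged then, once.
The state is a dict: "time_s": time; "qpos": joint angles; "joint_vel": joint speeds; "tau": joint torques, N m; "ee_pos": TCP position; "eef_rot": TCP orientation; "force": force on the tool from outside, world axes, zero at the start; "moment": the same for the moment, N m; "grip_width": finger opening in m; "grip_force": force on a finger pad.
Only numpy, scipy, OpenCV 4.12 (cv2) and the standard library are available. Lean on these libraries where they do the work, as an engineer would, in place of code of your own. Each camera call takes 0.05 s, during which the arm holds its last target. There are 200 camera calls.

## Working session

There is one attempt and no reset: what is moved stays moved. The work goes in short steps, Python scripts to look and compute and a tool call to move; the robot and the scene stay as the last step left them, time stands still between calls to the robot, and variables do not carry over. Pictures are saved under pics/ and viewed, at most 10 in all, crops included, and the job is handed in when it is done.

Besides the shell and the picture viewer there is one more tool, called in YAML: its name, and indented under it one key for each argument. send_rows: Moves the arm, as the interface text tells. Its arguments: {"type":"object","properties":{"rows":{"type":"array"},"force":{"type":"number"}},"required":["rows"]}

```bash
mkdir -p pics
cat > h.py <<'E'
from station import *
import numpy as np, cv2
def shot(n):
    c=camera(n); return c
def cloud(c):
    K=np.array(c['camera_matrix']);D=np.array(c['D']);R,_=cv2.Rodrigues(np.array(c['rvec']));t=np.array(c['tvec']).ravel()
    v,u=np.mgrid[0:480,0:640]
    p=cv2.undistortPoints(np.stack([u.ravel(),v.ravel()],1).astype(np.float64)[:,None],K,D)[:,0]
    z=c['z_map'].ravel().astype(float)
    P=(np.c_[p*z[:,None],z]-t)@R
    P[z==0]=np.nan
    return P.reshape(480,640,3)
E
python3 - <<'E'
from h import *
for n in ['top','scene']:
    c=shot(n); cv2.imwrite(f'pics/{n}0.png',c['frame'][...,::-1]); np.savez(f'{n}0.npz',P=cloud(c),f=c['frame'])
    R,_=cv2.Rodrigues(np.array(c['rvec'])); print(n,-R.T@np.array(c['tvec']).ravel())
print(get_obs())
E
```

```text
top [ 0.30238161 -0.05003155  1.56788576]
scene [-0.44324082 -0.73578257  0.85898892]
{'time_s': 0.1, 'qpos': array([-1.20056788e+00,  3.00406150e-01,  1.52151440e+00, -1.61327193e-05,
        1.32069783e+00, -6.65990763e-02]), 'joint_vel': array([-0.00039995, -0.00246988, -0.00097056, -0.00189516,  0.00143974,
       -0.00107472]), 'tau': array([ 3.18115599e-03, -5.32645154e+01, -3.53281474e+01,  7.10438238e-02,
        2.34790274e-02, -4.92987010e-05]), 'ee_pos': array([ 0.23259605, -0.49813852,  0.20495016]), 'eef_rot': array([-3.14056816e+00, -5.26701694e-05,  4.36831498e-01]), 'force': array([0.46983055, 1.24437312, 0.85636295]), 'moment': array([0.02887048, 0.06017342, 0.02463205]), 'grip_force': 0.0, 'grip_width': 0.09406187865460353}
```

View pics/top0.png

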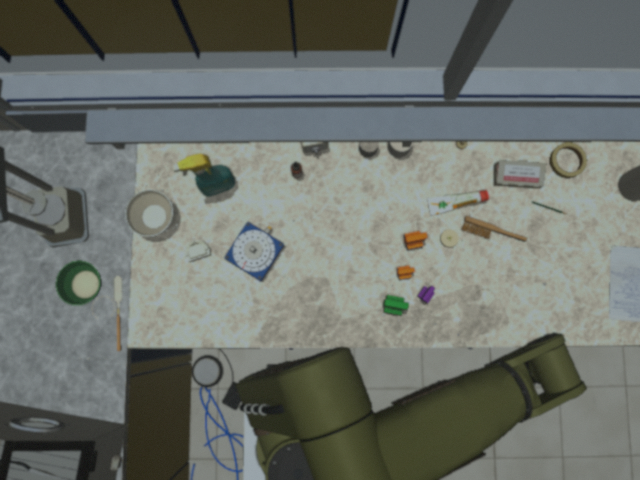

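View pics/scene0.png

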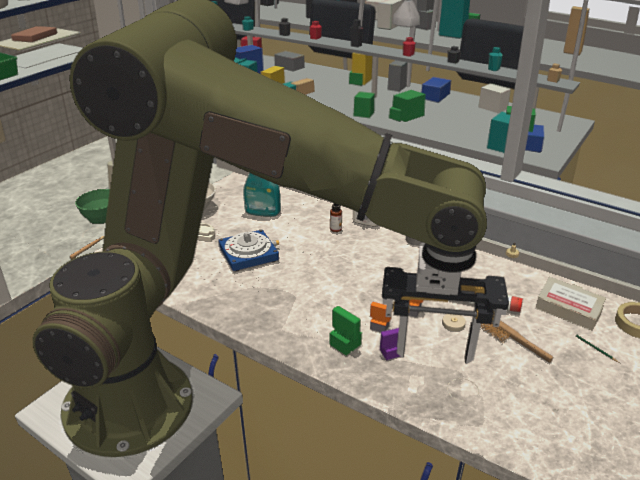

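Top view: the orange knobs are at (415,240), larger, and (405,272), smaller. Green is at (395,305) and purple at (427,294), both to be left. The smaller orange one at (405,272) fits. The stand is at (255,251), the felt at (450,239), the dropper at (297,170) and the cast at (200,250). I'll confirm with a crop and measure.

```bash
cat > m.py <<'E'
import numpy as np, cv2
d=np.load('top0.npz');P=d['P'];f=d['f']
a=cv2.resize(f[225:320,370:470],(800,600)[:1]*0 or (600,570),interpolation=cv2.INTER_CUBIC)
b=cv2.resize(f[215:290,215:300],(800-600+0,176),interpolation=cv2.INTER_CUBIC)
o=np.zeros((570,800,3),np.uint8);o[:,:600]=a;o[:176,600:]=b
cv2.imwrite('pics/crop1.png',o[...,::-1])
hsv=cv2.cvtColor(f,cv2.COLOR_RGB2HSV)
m=cv2.inRange(hsv,(5,150,100),(18,255,255)); m[:,:380]=0;m[:220]=0;m[:,440:]=0
n,l,s,c=cv2.connectedComponentsWithStats(m)
for i in range(1,n):
    if s[i,4]<20: continue
    q=P[l==i]; zt=np.nanmax(q[:,2]); t=q[q[:,2]>np.nanpercentile(q[:,2],90)-.008]
    r=cv2.minAreaRect((t[:,:2]*1000).astype(np.float32))
    print('orange',c[i],s[i,4],'zmax',zt,np.nanpercentile(q[:,2],[50,90]),'rect mm',r, 'mean',t.mean(0))
# hub+wing by height
reg=np.zeros((480,640),bool);reg[260:285,392:420]=1
q=P[reg&(P[...,2]>.012)]
print('knob all',cv2.minAreaRect((q[:,:2]*1000).astype(np.float32)),len(q))
# plate: points z 38..48mm, block 25..34
reg[:]=0;reg[215:290,215:295]=1
q=P[reg&(P[...,2]>.036)&(P[...,2]<.05)]
print('plate',len(q),cv2.minEnclosingCircle((q[:,:2]*1000).astype(np.float32)),q.mean(0))
bl=cv2.inRange(hsv,(105,100,40),(125,255,255))>0
q=P[reg&bl&(P[...,2]>.02)&(P[...,2]<.036)]
print('block',len(q),cv2.minAreaRect((q[:,:2]*1000).astype(np.float32)),q[:,2].mean())
q=P[reg&(P[...,2]>.058)];print('shaft',len(q),q.mean(0),np.ptp(q,axis=0))
red=cv2.inRange(hsv,(0,120,60),(6,255,255))|cv2.inRange(hsv,(172,120,60),(180,255,255))
ys,xs=np.where((red>0)&reg)
for y,x in zip(ys,xs): print('red',x,y,P[y,x].round(3))
E
python3 m.py
```

```text
orange [414.53968254 239.16666667] 252 zmax 0.08614073968959564 [0.07160608 0.07962394] rect mm ((554.0748291015625, -308.3116760253906), (17.942989349365234, 57.68217086791992), 11.337793350219727) mean [ 0.55326865 -0.30694703  0.0772654 ]
orange [404.72 271.74] 150 zmax 0.0679581602805805 [0.05237777 0.06195107] rect mm ((464.767333984375, -280.6931457519531), (13.253776550292969, 40.778587341308594), 9.195632934570312) mean [ 0.46445503 -0.2799492   0.05966695]
knob all ((465.2511901855469, -282.2232666015625), (34.947349548339844, 46.22561264038086), 8.623382568359375) 196
plate 882 ((521.959716796875, 131.1208953857422), 74.26776123046875) [0.52502384 0.13495906 0.04185311]
block 274 ((524.2111206054688, 133.9075469970703), (119.79251098632812, 119.06184387207031), 58.543025970458984) 0.02878413777086346
shaft 25 [0.52445971 0.13532163 0.06493684] [0.02088404 0.01602567 0.01094215]
```

View pics/crop1.png

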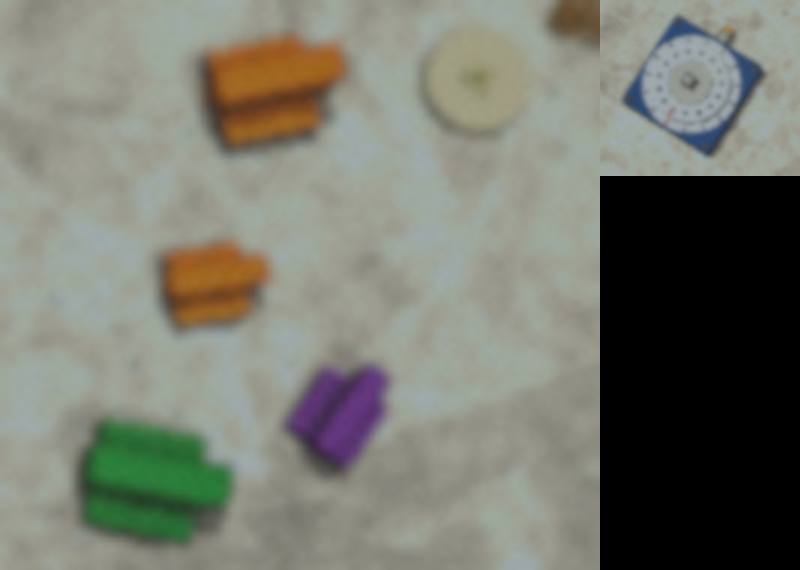

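The crop confirms it: the small orange knob at (405,272) is the lesser of the two orange ones, wing ≈ 46 mm, top ≈ 60 mm. Its grip axis is at 8.6° and its centre at (0.465, -0.281). The stand is at (0.524, 0.134) with +x at -31.5°. First I'll align the wrist and partly close the jaw, to clear the larger knob.

send_rows:
  rows:
    - {"roll": -6.7,"jaw": 0.15}
    - {"roll": -6.7,"jaw": 0.15}
    - {"roll": -6.7,"jaw": 0.15}
    - {"roll": -6.7,"jaw": 0.15}
    - {"roll": -6.7,"jaw": 0.15}
    - {"roll": -6.7,"jaw": 0.15}
    - {"roll": -6.7,"jaw": 0.15}
    - {"roll": -6.7,"jaw": 0.15}
    - {"roll": -6.7,"jaw": 0.15}
    - {"roll": -6.7,"jaw": 0.15}
    - {"roll": -6.7,"jaw": 0.15}
  force: 30

```text
invalid input at $.rows[0]: expected keys dx, dy, dz, roll, jaw
```

send_rows:
  rows:
    - {"dx": 15,"dy": 21.8,"jaw": 0.15}
    - {"dx": 15,"dy": 21.8,"jaw": 0.15}
    - {"dx": 15,"dy": 21.8,"jaw": 0.15}
    - {"dx": 15,"dy": 21.8,"jaw": 0.15}
    - {"dx": 15,"dy": 21.8,"jaw": 0.15}
    - {"dx": 15,"dy": 21.8,"jaw": 0.15}
    - {"dx": 15,"dy": 21.8,"jaw": 0.15}
    - {"dx": 15,"dy": 21.8,"jaw": 0.15}
    - {"dx": 15,"dy": 21.8,"jaw": 0.15}
    - {"dx": 15,"dy": 21.8,"jaw": 0.15}
    - {"dx": 15,"dy": 21.8,"jaw": 0.15}
    - {"dx": 15,"dy": 21.8,"jaw": 0.15}

```text
invalid input at $.rows[0]: expected keys dx, dy, dz, roll, jaw
```

send_rows:
  rows:
    - {"dx": 0,"dy": 0,"dz": 0,"roll": -6.7,"jaw": 0.15}
    - {"dx": 0,"dy": 0,"dz": 0,"roll": -6.7,"jaw": 0.15}
    - {"dx": 0,"dy": 0,"dz": 0,"roll": -6.7,"jaw": 0.15}
    - {"dx": 0,"dy": 0,"dz": 0,"roll": -6.7,"jaw": 0.15}
    - {"dx": 0,"dy": 0,"dz": 0,"roll": -6.7,"jaw": 0.15}
    - {"dx": 0,"dy": 0,"dz": 0,"roll": -6.7,"jaw": 0.15}
    - {"dx": 0,"dy": 0,"dz": 0,"roll": -6.7,"jaw": 0.15}
    - {"dx": 0,"dy": 0,"dz": 0,"roll": -6.7,"jaw": 0.15}
    - {"dx": 0,"dy": 0,"dz": 0,"roll": -6.7,"jaw": 0.15}
    - {"dx": 0,"dy": 0,"dz": 0,"roll": -6.7,"jaw": 0.15}
    - {"dx": 0,"dy": 0,"dz": 0,"roll": -6.7,"jaw": 0.15}
  force: 30

```text
time_s: 1.02
ee_pos: [0.2326, -0.4982, 0.2051]
eef_rot: [-3.141, -0.001, 1.729]
force: [-0.1, 0.2, 1.0]
grip_width: 0.0399
grip_force: 0.0
```

send_rows:
  rows:
    - {"dx": 15,"dy": 21.8,"dz": 0,"roll": 0,"jaw": 0.15}
    - {"dx": 15,"dy": 21.8,"dz": 0,"roll": 0,"jaw": 0.15}
    - {"dx": 15,"dy": 21.8,"dz": 0,"roll": 0,"jaw": 0.15}
    - {"dx": 15,"dy": 21.8,"dz": 0,"roll": 0,"jaw": 0.15}
    - {"dx": 15,"dy": 21.8,"dz": 0,"roll": 0,"jaw": 0.15}
    - {"dx": 15,"dy": 21.8,"dz": 0,"roll": 0,"jaw": 0.15}
    - {"dx": 15,"dy": 21.8,"dz": 0,"roll": 0,"jaw": 0.15}
    - {"dx": 15,"dy": 21.8,"dz": 0,"roll": 0,"jaw": 0.15}
    - {"dx": 15,"dy": 21.8,"dz": 0,"roll": 0,"jaw": 0.15}
    - {"dx": 15,"dy": 21.8,"dz": 0,"roll": 0,"jaw": 0.15}
    - {"dx": 15,"dy": 21.8,"dz": 0,"roll": 0,"jaw": 0.15}
    - {"dx": 15,"dy": 21.8,"dz": 0,"roll": 0,"jaw": 0.15}

```text
time_s: 2.02
ee_pos: [0.4647, -0.2796, 0.2052]
eef_rot: [-3.141, -0.0, 1.723]
force: [0.5, -1.1, 0.0]
grip_width: 0.04
grip_force: 0.0
```

send_rows:
  rows:
    - {"dx": 0,"dy": 0,"dz": 22,"roll": 0,"jaw": 0.15}
    - {"dx": 0,"dy": 0,"dz": 22,"roll": 0,"jaw": 0.15}
    - {"dx": 0,"dy": 0,"dz": 22,"roll": 0,"jaw": 0.15}
    - {"dx": 0,"dy": 0,"dz": 22,"roll": 0,"jaw": 0.15}
    - {"dx": 0,"dy": 0,"dz": 22,"roll": 0,"jaw": 0.15}
    - {"dx": 0,"dy": 0,"dz": 22,"roll": 0,"jaw": 0.15}
    - {"dx": 0,"dy": 0,"dz": 11,"roll": 0,"jaw": 0.15}
    - {"dx": 0,"dy": 0,"dz": 11,"roll": 0,"jaw": 0.15}
    - {"dx": 0,"dy": 0,"dz": 11,"roll": 0,"jaw": 0.15}
    - {"dx": 0,"dy": 0,"dz": 11,"roll": 0,"jaw": 0.15}
    - {"dx": 0,"dy": 0,"dz": 0,"roll": 0,"jaw": 0.15}

```text
time_s: 2.93
ee_pos: [0.4633, -0.2803, 0.0277]
eef_rot: [-3.14, -0.002, 1.723]
force: [0.5, 0.5, 0.2]
grip_width: 0.04
grip_force: 0.0
```

send_rows:
  rows:
    - {"dx": 0,"dy": 0,"dz": 0,"roll": 0,"jaw": 1}
    - {"dx": 0,"dy": 0,"dz": 0,"roll": 0,"jaw": 1}
    - {"dx": 0,"dy": 0,"dz": 0,"roll": 0,"jaw": 1}
    - {"dx": 0,"dy": 0,"dz": 0,"roll": 0,"jaw": 1}
    - {"dx": 0,"dy": 0,"dz": 0,"roll": 0,"jaw": 1}
    - {"dx": 0,"dy": 0,"dz": 0,"roll": 0,"jaw": 1}
  force: 30

```text
time_s: 3.43
ee_pos: [0.4641, -0.2808, 0.0299]
eef_rot: [3.141, 0.0, 1.723]
force: [0.1, 0.7, 2.7]
grip_width: 0.0133
grip_force: 30.0
```

send_rows:
  rows:
    - {"dx": 0,"dy": 0,"dz": -10,"roll": 0,"jaw": 1}
    - {"dx": 0,"dy": 0,"dz": -20,"roll": 0,"jaw": 1}
    - {"dx": 0,"dy": 0,"dz": -20,"roll": 0,"jaw": 1}
    - {"dx": 0,"dy": 0,"dz": -20,"roll": 0,"jaw": 1}
    - {"dx": 0,"dy": 0,"dz": -20,"roll": 0,"jaw": 1}
    - {"dx": 0,"dy": 0,"dz": -10,"roll": 0,"jaw": 1}
    - {"dx": 0,"dy": 0,"dz": 0,"roll": -5,"jaw": 1}
    - {"dx": 0,"dy": 0,"dz": 0,"roll": -5,"jaw": 1}
    - {"dx": 0,"dy": 0,"dz": 0,"roll": -5,"jaw": 1}
    - {"dx": 0,"dy": 0,"dz": 0,"roll": -5,"jaw": 1}
    - {"dx": 0,"dy": 0,"dz": 0,"roll": -5,"jaw": 1}
    - {"dx": 0,"dy": 0,"dz": 0,"roll": 0,"jaw": 1}

```text
time_s: 4.43
ee_pos: [0.4638, -0.2807, 0.1294]
eef_rot: [-3.141, -0.0, 2.164]
force: [0.4, 1.0, -1.2]
grip_width: 0.014
grip_force: 30.0
```

send_rows:
  rows:
    - {"dx": 0,"dy": 0,"dz": 0,"roll": -5,"jaw": 1}
    - {"dx": 0,"dy": 0,"dz": 0,"roll": -5,"jaw": 1}
    - {"dx": 0,"dy": 0,"dz": 0,"roll": -5,"jaw": 1}
    - {"dx": 0,"dy": 0,"dz": 0,"roll": -5,"jaw": 1}
    - {"dx": 0,"dy": 0,"dz": 0,"roll": -5,"jaw": 1}
    - {"dx": 5,"dy": 12,"dz": 0,"roll": 0,"jaw": 1}
    - {"dx": 10,"dy": 24,"dz": 0,"roll": 0,"jaw": 1}
    - {"dx": 10,"dy": 24,"dz": 0,"roll": 0,"jaw": 1}
    - {"dx": 10,"dy": 24,"dz": 0,"roll": 0,"jaw": 1}
    - {"dx": 10,"dy": 24,"dz": 0,"roll": 0,"jaw": 1}
    - {"dx": 5,"dy": 12,"dz": 0,"roll": 0,"jaw": 1}
    - {"dx": 0,"dy": 0,"dz": 0,"roll": 0,"jaw": 1}

```text
time_s: 5.43
ee_pos: [0.4837, -0.1498, 0.1296]
eef_rot: [3.141, -0.0, 2.595]
force: [0.6, -0.6, -1.6]
grip_width: 0.0141
grip_force: 30.0
```

Run:
```python
from h import *
o=get_obs();print(o['time_s'],o['ee_pos'],o['eef_rot'],o['grip_width'],o['qpos'])
for n in ['top','scene']:
    c=shot(n); np.savez(f'{n}1.npz',P=cloud(c),f=c['frame'])
    if n=='scene':
        f=c['frame'];Ka=(np.array(c['rvec']),np.array(c['tvec']),np.array(c['camera_matrix']),np.array(c['D']))
        p=o['ee_pos'];q,_=cv2.projectPoints(np.array([p,[.5243,.1345,.066]]),*Ka);print(q.squeeze())
        a=q.squeeze().astype(int)[0];b=q.squeeze().astype(int)[1]
        def cr(x,y):
            x=min(max(x,80),560);y=min(max(y,60),420);return cv2.resize(f[y-60:y+60,x-60:x+60],(400,400),interpolation=cv2.INTER_CUBIC)
        cv2.imwrite('pics/s1.png',np.hstack([cr(*a),cr(*b)])[...,::-1])
```

```text
5.4333 [ 0.48370849 -0.14975036  0.12956319] [ 3.14134074e+00 -1.67482979e-04  2.59501802e+00] 0.014082567124895239 [-3.72722128e-01  2.82109185e-01  1.73080773e+00  3.06542733e-04
  1.12879714e+00 -1.39707494e+00]
[[332.99002898 254.28473597]
 [246.00040288 233.11349019]]
```

View pics/s1.png

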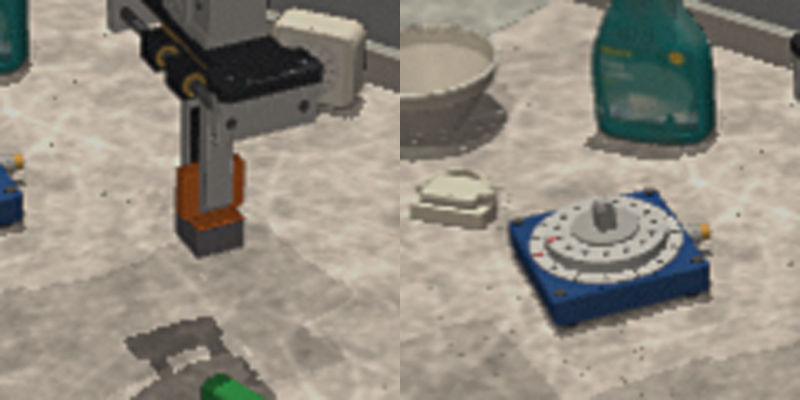

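The knob hangs square in the grip (left panel), and the stand with its shaft is clear (right panel, shaft at about (246,233) in the scene). I'll measure the held knob's offset and the shaft in the same camera.

Run:
```python
import numpy as np,cv2
P=np.load('scene1.npz')['P'];F=np.load('scene1.npz')['f']
tc=np.array([.48371,-.14975,.12956]);y=2.595
X=np.array([np.cos(y),np.sin(y)]);Y=np.array([np.sin(y),-np.cos(y)])
def loc(Q,c): return np.c_[(Q[:,:2]-c)@X*1e3,(Q[:,:2]-c)@Y*1e3,Q[:,2]*1e3]
M=P.reshape(-1,3);M=M[np.isfinite(M[:,0])]
L=loc(M,tc[:2]);k=(abs(L[:,0])<32)&(abs(L[:,1])<30)
for lo,hi in((100,121),(128,160)):
    q=L[k&(L[:,2]>lo)&(L[:,2]<hi)];print('knob',lo,len(q),np.percentile(q,[2,10,25,50,75,90,98],axis=0).round(1).T.tolist())
print('zmin',np.percentile(L[k&(L[:,2]>60),2],[0.5,2]))
q=L[k&(L[:,2]>98)&(L[:,2]<121)];print('hub rect',cv2.minAreaRect(q[:,:2].astype(np.float32)))
for n in('scene1','top0','top1'):
    M=np.load(n+'.npz')['P'].reshape(-1,3);M=M[np.isfinite(M[:,0])]
    L=loc(M,[.5243,.1345])
    r=np.hypot(L[:,0],L[:,1])
    s=L[(r<16)&(L[:,2]>49)&(L[:,2]<80)];print(n,'shaft',len(s),np.percentile(s,[2,10,50,90,98],axis=0).round(1).T.tolist())
    s=L[(r<60)&(L[:,2]>39)&(L[:,2]<44)];s=s[np.hypot(s[:,0],s[:,1])<52];print('plate',len(s),cv2.minEnclosingCircle(s[:,:2].astype(np.float32)),s.mean(0))
    s=L[(r<95)&(L[:,2]>24)&(L[:,2]<34)];print('block',cv2.minAreaRect(s[(abs(s[:,:2])<68).all(1)][:,:2].astype(np.float32)))
# image-plane: project model shaft top / hub corners vs image (saved for later)
```

```text
knob 100 155 [[-18.4, -14.4, -8.0, 3.5, 12.9, 14.0, 14.9], [-20.5, -19.5, -18.0, -16.4, -10.7, 2.2, 10.5], [100.3, 102.3, 105.5, 110.2, 115.8, 118.5, 120.2]]
knob 128 251 [[-24.8, -20.0, -6.0, 7.6, 12.4, 18.1, 20.2], [-21.7, -20.0, -17.3, -8.3, -5.4, -0.8, 13.0], [129.6, 133.0, 139.5, 147.9, 155.1, 158.1, 159.5]]
zmin [100.10374924 103.71108527]
hub rect ((5.156521797180176, -9.628715515136719), (47.839637756347656, 27.137149810791016), 42.174705505371094)
scene1 shaft 48 [[-8.3, -7.2, -0.7, 5.6, 6.7], [-10.4, -7.6, -3.2, 3.0, 7.2], [49.3, 50.5, 59.0, 64.6, 65.9]]
plate 403 ((-2.4825263023376465, -0.4783705770969391), 49.08152389526367) [ 0.6147309  -5.08501626 41.60598973]
block ((-0.7608642578125, -0.879302978515625), (124.98536682128906, 130.37228393554688), 0.46482521295547485)
top0 shaft 42 [[-11.0, -7.1, 1.2, 6.8, 12.8], [-7.7, -5.6, -0.2, 6.6, 9.0], [49.3, 50.3, 61.1, 67.9, 69.5]]
plate 414 ((-2.940727949142456, 0.857426643371582), 48.742950439453125) [-0.4517485  -0.28837972 41.53556708]
block ((-3.2503318786621094, 1.4905624389648438), (129.2115020751953, 125.25640106201172), 0.6062588691711426)
top1 shaft 36 [[-10.4, -6.6, 0.6, 6.3, 12.4], [-5.7, -4.7, 0.8, 7.5, 11.9], [50.2, 51.3, 62.8, 69.5, 70.1]]
plate 413 ((1.6464319229125977, 2.444119930267334), 48.940673828125) [ 0.05313513  0.80578235 41.54928727]
block ((-1.7966041564941406, 1.3835601806640625), (126.8378677368164, 125.12609100341797), 0.44960886240005493)
```

send_rows:
  rows:
    - {"dx": 5.7,"dy": 13.2,"dz": 0,"roll": 0,"jaw": 1}
    - {"dx": 11.5,"dy": 26.4,"dz": 0,"roll": 0,"jaw": 1}
    - {"dx": 11.5,"dy": 26.4,"dz": 0,"roll": 0,"jaw": 1}
    - {"dx": 11.5,"dy": 26.4,"dz": 0,"roll": 0,"jaw": 1}
    - {"dx": 11.5,"dy": 26.4,"dz": 0,"roll": 0,"jaw": 1}
    - {"dx": 11.5,"dy": 26.4,"dz": 0,"roll": 0,"jaw": 1}
    - {"dx": 11.5,"dy": 26.4,"dz": 0,"roll": 0,"jaw": 1}
    - {"dx": 11.5,"dy": 26.4,"dz": 0,"roll": 0,"jaw": 1}
    - {"dx": 11.5,"dy": 26.4,"dz": 0,"roll": 0,"jaw": 1}
    - {"dx": 11.5,"dy": 26.4,"dz": 0,"roll": 0,"jaw": 1}
    - {"dx": 5.7,"dy": 13.2,"dz": 0,"roll": 0,"jaw": 1}
    - {"dx": 0,"dy": 0,"dz": 0,"roll": 0,"jaw": 1}

```text
time_s: 6.53
ee_pos: [0.5228, 0.1344, 0.1292]
eef_rot: [3.141, -0.0, 2.596]
force: [-0.1, 0.2, -2.1]
grip_width: 0.014
grip_force: 30.0
```

send_rows:
  rows:
    - {"dx": 0,"dy": 0,"dz": 9,"roll": 0,"jaw": 1}
    - {"dx": 0,"dy": 0,"dz": 9,"roll": 0,"jaw": 1}
    - {"dx": 0,"dy": 0,"dz": 9,"roll": 0,"jaw": 1}
    - {"dx": 0,"dy": 0,"dz": 0,"roll": 0,"jaw": 1}
    - {"dx": 0,"dy": 0,"dz": 0,"roll": 0,"jaw": 1}

```text
time_s: 6.95
ee_pos: [0.5221, 0.1322, 0.1017]
eef_rot: [-3.141, -0.001, 2.595]
force: [-0.2, 0.9, -0.5]
grip_width: 0.0136
grip_force: 30.0
```

Run:
```python
from h import *
o=get_obs();print(o['time_s'],o['ee_pos'],o['eef_rot'],o['force'],o['moment'])
c=shot('scene');f=c['frame'];np.savez('scene2.npz',P=cloud(c),f=f)
a=(np.array(c['rvec']),np.array(c['tvec']),np.array(c['camera_matrix']),np.array(c['D']))
x0,y0=190,160
g=cv2.resize(f[y0:y0+100,x0:x0+120],(720,600),interpolation=cv2.INTER_CUBIC)[...,::-1].copy()
def W(pts,col):
    q,_=cv2.projectPoints(np.array(pts,float),*a);q=((q.squeeze()-[x0,y0]+.5)*6).astype(int)
    cv2.polylines(g,[q],True,col,1,cv2.LINE_AA)
y=o['eef_rot'][2];X=np.array([np.cos(y),np.sin(y),0]);Y=np.array([np.sin(y),-np.cos(y),0]);
def sq(c,hx,hy): return [c+i*hx*X+j*hy*Y for i,j in((1,1),(1,-1),(-1,-1),(-1,1))]
p=o['ee_pos'];b=p-[0,0,.0299]-.0018*X
W(sq(b,.017,.017),(0,255,0));W(sq(b+[0,0,.024],.017,.017),(0,255,0));W(sq(b+[0,0,.06],.023,.007),(0,255,0))
s=np.array([.5243,.1345,0]);y=np.radians(-31.5);X=np.array([np.cos(y),np.sin(y),0]);Y=np.array([-np.sin(y),np.cos(y),0])
W(sq(s+[0,0,.03],.062,.062),(0,0,255));W(sq(s+[0,0,.045],.007,.007),(0,0,255));W(sq(s+[0,0,.061],.007,.007),(0,0,255));W(sq(s,.062,.062),(0,0,255))
cv2.imwrite('pics/s2.png',g)
```

```text
6.95 [0.52206049 0.13224191 0.10167982] [-3.14059363e+00 -1.10905087e-03  2.59453880e+00] [-0.23224385  0.89412659 -0.51309381] [ 0.04126857 -0.21493834  0.03790089]
```

View pics/s2.png

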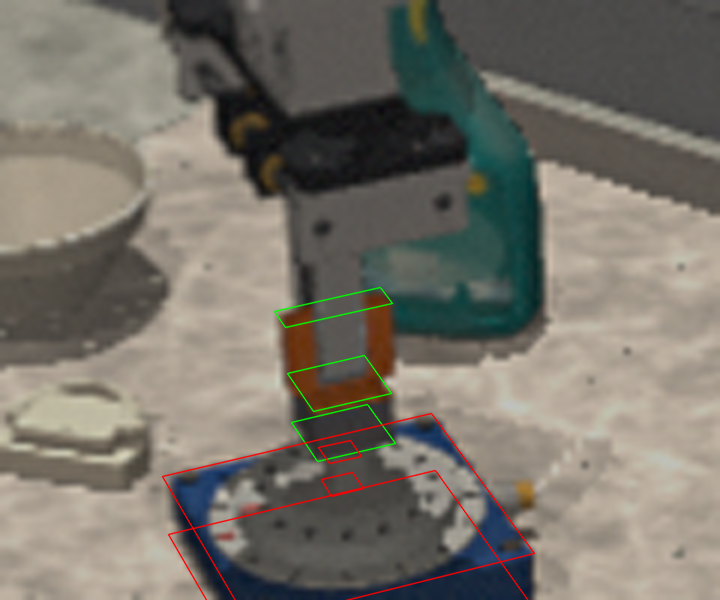

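The overlay puts hub and shaft in line to about a pixel (hub bottom at zoomed (345,430), shaft outline at (340,450)). Pose readings jitter by 1–2 mm, so I'll average a few.

Run:
```python
from h import *
L=[]
for i in range(6):
    camera('scene');o=get_obs();L.append(np.r_[o['ee_pos'],o['eef_rot'][2],o['force']])
L=np.array(L);print(L.round(4));m=L.mean(0)
y=m[3];d=(np.array([.5243,.1345])-m[:2])*1e3
print(m.round(4),'dx',d@[np.cos(y),np.sin(y)]+1.8,'dy',d@[np.sin(y),-np.cos(y)]+.2)
```

```text
[[ 0.5225  0.1326  0.1026  2.5951 -0.6144 -0.3984 -0.6591]
 [ 0.5226  0.1328  0.1028  2.5953 -0.4197 -0.0707 -0.5665]
 [ 0.5226  0.1329  0.1028  2.5955  0.2809  0.477   0.0355]
 [ 0.5225  0.133   0.1028  2.5957  0.5807 -1.1057 -0.391 ]
 [ 0.5225  0.133   0.1028  2.5957 -0.3786 -0.1422 -0.6615]
 [ 0.5225  0.1331  0.1028  2.5957 -0.5967  0.712  -1.8395]]
[ 0.5225  0.1329  0.1028  2.5955 -0.1913 -0.088  -0.6804] dx 1.1046688874412598 dy 2.4803736248253943
```

send_rows:
  rows:
    - {"dx": 1.0,"dy": 2.3,"dz": 0,"roll": 0,"jaw": 1}
    - {"dx": 0,"dy": 0,"dz": 0,"roll": 0,"jaw": 1}
    - {"dx": 0,"dy": 0,"dz": 2,"roll": 0,"jaw": 1}
    - {"dx": 0,"dy": 0,"dz": 2,"roll": 0,"jaw": 1}
    - {"dx": 0,"dy": 0,"dz": 2,"roll": 0,"jaw": 1}
    - {"dx": 0,"dy": 0,"dz": 2,"roll": 0,"jaw": 1}
    - {"dx": 0,"dy": 0,"dz": 1.5,"roll": 0,"jaw": 1}
    - {"dx": 0,"dy": 0,"dz": 0,"roll": 0,"jaw": 1}

```text
time_s: 7.97
ee_pos: [0.5225, 0.1355, 0.0925]
eef_rot: [-3.141, -0.0, 2.596]
force: [-0.0, -0.2, -1.5]
grip_width: 0.0138
grip_force: 30.0
```

send_rows:
  rows:
    - {"dx": 0,"dy": 0,"dz": 1.5,"roll": 0,"jaw": 1}
    - {"dx": 0,"dy": 0,"dz": 1.5,"roll": 0,"jaw": 1}
    - {"dx": 0,"dy": 0,"dz": 1.5,"roll": 0,"jaw": 1}
    - {"dx": 0,"dy": 0,"dz": 0,"roll": 0,"jaw": 1}

```text
time_s: 8.3
ee_pos: [0.523, 0.1355, 0.0884]
eef_rot: [3.141, 0.001, 2.596]
force: [3.9, -1.1, -3.9]
grip_width: 0.0135
grip_force: 30.0
```

send_rows:
  rows:
    - {"dx": -0.7,"dy": 0.2,"dz": 0,"roll": 0,"jaw": 1}
    - {"dx": 0,"dy": 0,"dz": 1.5,"roll": 0,"jaw": 1}
    - {"dx": 0,"dy": 0,"dz": 1.5,"roll": 0,"jaw": 1}
    - {"dx": 0,"dy": 0,"dz": 0,"roll": 0,"jaw": 1}

```text
time_s: 8.63
ee_pos: [0.5232, 0.1354, 0.0851]
eef_rot: [-3.141, -0.0, 2.596]
force: [1.1, 1.3, -1.9]
grip_width: 0.0139
grip_force: 30.0
```

send_rows:
  rows:
    - {"dx": 0,"dy": 0.2,"dz": 2,"roll": 0,"jaw": 1}
    - {"dx": 0,"dy": 0,"dz": 2,"roll": 0,"jaw": 1}
    - {"dx": 0,"dy": 0,"dz": 2,"roll": 0,"jaw": 1}
    - {"dx": 0,"dy": 0,"dz": 2,"roll": 0,"jaw": 1}
    - {"dx": 0,"dy": 0,"dz": 0,"roll": 0,"jaw": 1}

```text
time_s: 9.05
ee_pos: [0.5233, 0.1355, 0.077]
eef_rot: [-3.141, -0.0, 2.596]
force: [0.4, -0.2, -1.1]
grip_width: 0.0138
grip_force: 30.0
```

send_rows:
  rows:
    - {"dx": 0,"dy": 0,"dz": 1,"roll": 0,"jaw": 1}
    - {"dx": 0,"dy": 0,"dz": 1,"roll": 0,"jaw": 1}
    - {"dx": 0,"dy": 0,"dz": 0.7,"roll": 0,"jaw": 1}
    - {"dx": 0,"dy": 0,"dz": 0,"roll": 0,"jaw": 1}

```text
time_s: 9.38
ee_pos: [0.5235, 0.1355, 0.0749]
eef_rot: [3.142, 0.0, 2.596]
force: [-0.9, -0.1, 0.6]
grip_width: 0.0137
grip_force: 30.0
```

send_rows:
  rows:
    - {"dx": 0,"dy": 0,"dz": 0.7,"roll": 0,"jaw": 1}
    - {"dx": 0,"dy": 0,"dz": 0.7,"roll": 0,"jaw": 1}
    - {"dx": 0,"dy": 0,"dz": 0,"roll": 0,"jaw": 1}

```text
time_s: 9.63
ee_pos: [0.5236, 0.1356, 0.0748]
eef_rot: [3.141, 0.0, 2.596]
force: [-8.5, -1.7, 16.1]
grip_width: 0.0137
grip_force: 30.0
```

Seated: z stopped at 0.0748, as expected for home, with 16 N pushing back. Now I'll ease the push, firm up the grip and turn clockwise one click at a time, nudging so the knob axis stays on the shaft.

send_rows:
  rows:
    - {"dx": 0.3,"dy": -0.2,"dz": -0.4,"roll": 0,"jaw": 1}
    - {"dx": 0,"dy": 0,"dz": 0,"roll": 0,"jaw": 1}
    - {"dx": 0,"dy": 0,"dz": 0,"roll": 0,"jaw": 1}
  force: 50

```text
time_s: 9.88
ee_pos: [0.5235, 0.1356, 0.0748]
eef_rot: [3.141, 0.001, 2.596]
force: [-3.4, -1.0, 9.8]
grip_width: 0.0136
grip_force: 50.0
```

send_rows:
  rows:
    - {"dx": 0,"dy": 0.1,"dz": 0,"roll": 4,"jaw": 1}
    - {"dx": 0,"dy": 0.1,"dz": 0,"roll": 4,"jaw": 1}
    - {"dx": 0,"dy": 0.1,"dz": 0,"roll": 4,"jaw": 1}
    - {"dx": 0,"dy": 0.1,"dz": 0,"roll": 4,"jaw": 1}
    - {"dx": 0,"dy": 0.1,"dz": 0,"roll": 4,"jaw": 1}
    - {"dx": 0,"dy": 0.1,"dz": 0,"roll": 4,"jaw": 1}
    - {"dx": 0,"dy": 0,"dz": 0,"roll": 0,"jaw": 1}

```text
time_s: 10.47
ee_pos: [0.5246, 0.1363, 0.0748]
eef_rot: [3.139, 0.001, 2.173]
force: [1.0, 0.1, 7.4]
grip_width: 0.014
grip_force: 50.0
```

Run:
```python
from h import *
camera('top');camera('top')
o=get_obs();print(o['time_s'],o['ee_pos'],np.degrees(o['eef_rot']),o['force'],o['moment'],o['grip_width'])
```

```text
10.5667 [0.52444641 0.13621801 0.07483425] [1.79851278e+02 6.01885370e-02 1.24772103e+02] [1.31031545 1.68776271 6.69935677] [ 0.08212573 -0.39262892 -0.03553616] 0.013352866593466831
```

send_rows:
  rows:
    - {"dx": 0,"dy": 0.1,"dz": 0,"roll": 4,"jaw": 1}
    - {"dx": 0,"dy": 0.1,"dz": 0,"roll": 4,"jaw": 1}
    - {"dx": 0,"dy": 0.1,"dz": 0,"roll": 4,"jaw": 1}
    - {"dx": 0,"dy": 0.1,"dz": 0,"roll": 4,"jaw": 1}
    - {"dx": 0,"dy": 0.1,"dz": 0,"roll": 4,"jaw": 1}
    - {"dx": 0,"dy": 0.1,"dz": 0,"roll": 4,"jaw": 1}
    - {"dx": 0,"dy": 0,"dz": 0,"roll": 0,"jaw": 1}

```text
time_s: 11.15
ee_pos: [0.5254, 0.1365, 0.0748]
eef_rot: [3.138, -0.0, 1.755]
force: [4.5, 1.0, 6.4]
grip_width: 0.0133
grip_force: 50.0
```

Run:
```python
from h import *
o=get_obs();print(o['time_s'],o['ee_pos'],np.degrees(o['eef_rot']),o['force'],o['moment'],o['grip_width'])
c=camera('scene')['frame'];t=camera('top')['frame']
a=cv2.resize(c[190:270,200:300],(500,400),interpolation=cv2.INTER_CUBIC);b=cv2.resize(t[215:295,215:275],(300,400),interpolation=cv2.INTER_CUBIC)
cv2.imwrite('pics/s3.png',np.hstack([a,b])[...,::-1])
```

```text
11.15 [0.52542196 0.13654973 0.07483971] [ 1.79775194e+02 -5.43773268e-03  1.00532667e+02] [4.51780641 1.03833524 6.40807543] [ 0.1390814  -0.8602874  -0.09140961] 0.013318154866425631
```

View pics/s3.png

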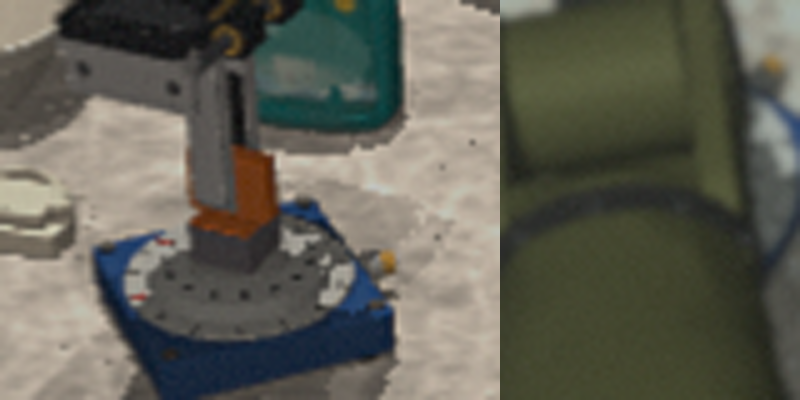

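Knob is seated, and the pointer (zoomed (163,242)) has moved off the home tick (135,297) by about two stops. Third click.

send_rows:
  rows:
    - {"dx": 0,"dy": 0.3,"dz": 0,"roll": 4,"jaw": 1}
    - {"dx": 0,"dy": 0.2,"dz": 0,"roll": 4,"jaw": 1}
    - {"dx": 0,"dy": 0.1,"dz": 0,"roll": 4,"jaw": 1}
    - {"dx": 0,"dy": 0.1,"dz": 0,"roll": 4,"jaw": 1}
    - {"dx": 0,"dy": 0.1,"dz": 0,"roll": 4,"jaw": 1}
    - {"dx": 0,"dy": 0.1,"dz": 0,"roll": 4,"jaw": 1}
    - {"dx": 0,"dy": 0,"dz": 0,"roll": 0,"jaw": 1}
    - {"dx": 0,"dy": 0,"dz": 0,"roll": 0,"jaw": 1}

```text
time_s: 11.92
ee_pos: [0.5262, 0.1364, 0.0749]
eef_rot: [3.138, -0.001, 1.34]
force: [4.2, -0.6, 6.7]
grip_width: 0.0136
grip_force: 50.0
```

```bash
cat > p.py <<'E'
from h import *
o=get_obs();print(o['time_s'],o['ee_pos'],np.degrees(o['eef_rot']),o['force'],o['moment'],o['grip_width'])
s=camera('scene');f=s['frame'];a=(np.array(s['rvec']),np.array(s['tvec']),np.array(s['camera_matrix']),np.array(s['D']))
hsv=cv2.cvtColor(f,cv2.COLOR_RGB2HSV)
red=(cv2.inRange(hsv,(0,70,60),(7,255,255))|cv2.inRange(hsv,(170,70,60),(180,255,255)))>0
K,D=a[2],a[3];R,_=cv2.Rodrigues(a[0]);C=-R.T@a[1].ravel()
ys,xs=np.where(red)
k=(xs>215)&(xs<285)&(ys>215)&(ys<265);xs,ys=xs[k],ys[k]
p=cv2.undistortPoints(np.c_[xs,ys].astype(float)[:,None],K,D)[:,0]
r=np.c_[p,np.ones(len(p))]@R
W=C+r*((.042-C[2])/r[:,2])[:,None]
d=W[:,:2]-[.5243,.1345]
th=np.degrees(np.arctan2(d[:,1],d[:,0]))
for q in zip(xs,ys,(np.hypot(*d.T)*1e3).round(1),((148.5-th+180)%360-180).round(1),hsv[ys,xs,1]): print(*q)
g=cv2.resize(f[190:270,200:300],(750,600),interpolation=cv2.INTER_CUBIC)
cv2.imwrite('pics/s4.png',g[...,::-1])
E
python3 p.py
```

```text
11.9167 [0.52623626 0.1364155  0.07485349] [ 1.79808320e+02 -7.96189091e-02  7.67569542e+01] [ 4.22067287 -0.61479012  6.67609891] [ 0.05916018 -0.86016397 -0.1024994 ] 0.013557519492209517
255 232 47.6 135.9 82
236 234 46.6 72.9 129
237 234 44.9 75.3 122
237 235 40.9 71.6 79
252 235 31.6 134.8 120
250 236 25.6 128.6 81
226 249 59.9 -12.3 88
227 249 57.9 -13.8 135
228 249 55.9 -15.4 124
```

View pics/s4.png

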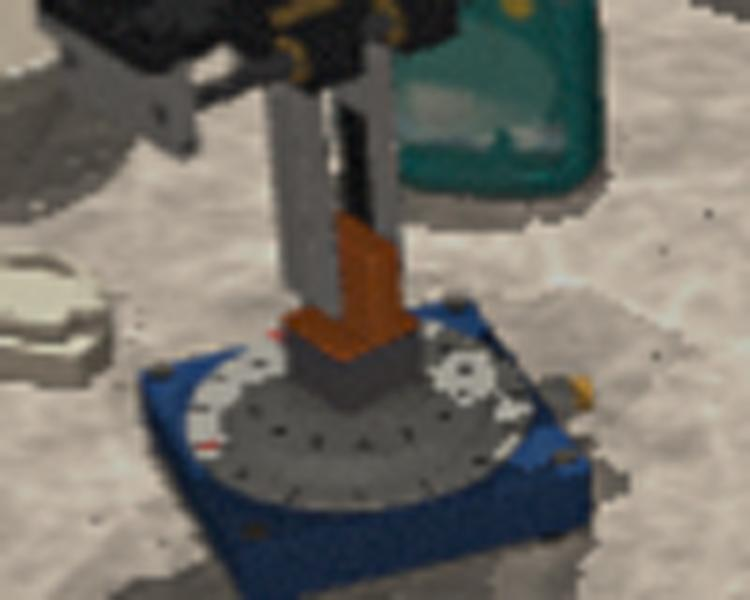

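Pointer reads about 73° from home, at zoomed (275,335): the third stop. I'll relieve the small residual side force, confirm it's settled and hand in.

send_rows:
  rows:
    - {"dx": 0,"dy": 0.5,"dz": 0,"roll": 0,"jaw": 1}
    - {"dx": 0,"dy": 0,"dz": 0,"roll": 0,"jaw": 1}
    - {"dx": 0,"dy": 0,"dz": 0,"roll": 0,"jaw": 1}
    - {"dx": 0,"dy": 0,"dz": 0,"roll": 0,"jaw": 1}

```text
time_s: 12.3
ee_pos: [0.5263, 0.1364, 0.0748]
eef_rot: [3.139, -0.001, 1.34]
force: [1.5, 2.0, 7.9]
grip_width: 0.0136
grip_force: 50.0
```

```bash
python3 p.py; python3 -c "
from h import *
a=np.load('scene1.npz')['f'].astype(int);b=camera('scene')['frame'].astype(int)
d=abs(a-b).sum(2)>90
# cast, dropper, felt patches
for n,(x,y) in dict(cast=(206,233),dropper=(336,219),felt=(454,323)).items(): print(n,d[y-12:y+12,x-12:x+12].mean())
"
```

```text
12.3 [0.5262947  0.13641698 0.07480871] [ 1.79866865e+02 -6.93959357e-02  7.67864436e+01] [1.48149629 1.9800103  7.8872392 ] [ 0.13958583 -0.21176155 -0.07907866] 0.01364259986584436
255 232 47.6 135.9 96
236 234 46.6 72.9 128
237 234 44.9 75.3 124
237 235 40.9 71.6 81
226 249 59.9 -12.3 87
227 249 57.9 -13.8 133
228 249 55.9 -15.4 122
cast 0.0
dropper 0.7395833333333334
felt 0.0
```

```bash
sed -e "s/f=s\['frame'\];/f=np.load('scene0.npz')['f'];/" -e '/imwrite/d' p.py > p0.py; python3 p0.py; python3 -c "
from h import *
a=np.load('scene0.npz')['f'].astype(int);b=camera('scene')['frame'].astype(int)
d=abs(a-b).sum(2)>90
print(d[207:231,324:348].mean())"
```

```text
12.4 [0.52630702 0.13644548 0.07483789] [ 1.79865393e+02 -7.09049278e-02  7.67905785e+01] [1.26527684 1.70414307 7.24063519] [ 0.12303993 -0.21251233 -0.09462934] 0.013811724139858683
231 244 40.3 5.9 109
232 244 37.9 4.6 111
233 244 35.6 3.2 80
230 245 43.8 0.9 104
231 245 41.5 -0.5 97
226 249 59.9 -12.3 91
227 249 57.9 -13.8 133
228 249 55.9 -15.4 114
0.5034722222222222
```

The pointer read about 2° at the start and 73° now, so it has turned about 71°, which is three clicks. The dropper patch differs from the first picture, so I'll check by eye.

```bash
python3 -c "
from h import *
a=np.load('scene0.npz')['f'];b=camera('scene')['frame']
g=lambda f:cv2.resize(f[150:270,270:400],(400,370))
cv2.imwrite('pics/s5.png',np.hstack([g(a),g(b)])[...,::-1])"
```

```text
(no output)
```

View pics/s5.png

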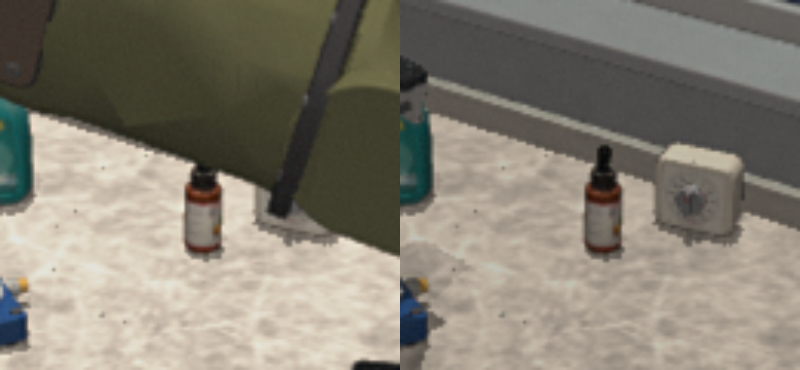

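The dropper hasn't moved: it is at the same (203,215) in both panels, and the difference was only the arm covering it in the first picture. Handing in.

```bash
python3 -c "
from station import *
print(hand_in())"
```

```text
the job is handed in; nothing more can be done
None
```

I handed the job in at about 12.5 s: the small orange knob is fully home on the shaft and still gripped, and the plate is turned clockwise three clicks to the third stop (pointer about 71° from its start in the images, 72° expected). The cast, dropper and felt showed no movement in the pictures.

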